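# Unlock the test kiln and hold its lid open for inspection

### The arm

A 7-joint arm with a two-finger parallel gripper is mounted at the origin on the work surface. World frame = base frame: x ahead of the robot, y to its left, z up, the work surface at z = 0. Lengths are in m, angles in rad, forces in N, time in s.
With the tool pointing down it reaches from about 0.4 to 0.875 m from the base axis. Payload 19.3 kg.
Tool frame: the origin (TCP) lies where the fingers leave the gripper's body, on its centre line; the fingertips stand bot.tip_reach ahead of it and the grasp point (between the pads) lies 54 mm ahead of it (bot.tip_reach is the distance from the TCP to the fingertips, in m); z points along the fingers, y is the line along which they close (so a half turn about z gives the same grasp; the last joint's range is limited). The gripper opens to 85 mm and grips with 20 to 120 N. Pads are 22 mm wide; open, the fingers measure 114 mm over their backs; the gripper's body (76 mm by 85 mm) begins 54 mm behind the grasp point. The pads swing forward as they close: fully open they stand 13 mm farther back than shut.
Start: joints at [-1.366, 0.521, -0.036, 1.599, 0.021, 1.021, -0.113], TCP at [0.17, 0.602, 0.304] pointing down, gripper open.
Joint ranges: [-2.91, 2.91], [-0.3, 2.13], [-1.5, 1.42], [0.17, 2.43], [-1.26, 4.41], [0.16, 1.93], [-2.52, 2.52]. Speed limits (rad/s): [1.89, 1.89, 2.39, 2.39, 3.01, 3.01, 3.01].

### API

Orientations are given as [roll, pitch, yaw] about the fixed x, y, z axes, in that order (R = Rz(yaw) Ry(pitch) Rx(roll)).
In Python, from workcell import bot gives the robot as it stands. The module is installed in compiled form; this text tells all that it offers.
- The arm moves only by the shell command python3 -m jog 'ROWS' [FORCE]. ROWS is JSON, a list that holds one entry, the list of rows, each a list of 7 numbers: the shift along the tool's x, y, z in mm, then the turn, a rotation vector about the tool's x, y, z in rad, then the opening, from 0 (shut) to 1 (fully open). In form: [[[tx, ty, tz, wx, wy, wz, fingers], ...]]. A call has 1 to 5 rows; each row shifts and turns the commanded pose from where the row before left it, along the tool's axes as they then stand; what a row does not reach is not made up. A row lasts 1/10 s, in which the tool goes at most 50 mm and 8.59 degrees, less where a joint would pass 70% of its speed; a pose out of reach is approached as far as the arm can. A call is refused whole if a number of a shift passes 50 or a number of a turn 0.15, either way. A call with a gripper value outside its range is refused whole. The fingers move at their own pace and stop on an object; FORCE is the grip in N (left out, the last holds). Time passes only in rows, so rows that do not move let the fingers close. It gives the time, the measured TCP pose, the force, the opening and the grip force at its end, in the units of the state.
- bot.observe(): the state, without advancing time (a new reading comes with each control period).
- bot.grab_frame(name): name is "scene" or "top" or "wrist"; returns a dict with "img" (420x560x3 uint8, red, green, blue), "intrinsics" (3x3 intrinsics, pixels), "R" (3x3) and "t" (3): a world point X has camera coordinates R X + t; the wrist camera has in their place "tool_from_camera" (4x4, takes a point from camera to tool coordinates, whose origin is the TCP and whose axes are the flange's). Camera axes: x right, y down, z forward; pixel columns grow to the right and rows downward; lengths in m; the calibration is good to about 2 mm. A picture is of the moment at which its call begins: read the wrist's pose just before it. There is no depth.
- bot.job_done(): hands the job in; it is judged then, once.
Trained networks look in a picture, given as the dict that the camera call returned (one of the last four; its "shot" number tells which), for a name from the list of things; names that differ only in an ending like _2 or _b are one class to them, and where a whole thing is asked for, a point or a joint stands for the part that bears it (a point fixed in the world has none). Each returns a list of dicts, best first, with "conf" (0 to 1); they miss things now and then, are a little off and sometimes report something else, mostly with a low value. They report only what shows in the picture. A call takes as long as a camera call.
- bot.trace(query, picture): "region" (420x560 bool, what is visible of it).
- bot.spot_point(query, picture): "xyz" ([x, y, z] in m, in world coordinates, good to about 4 mm: a listed point, or the origin of a listed thing).
The state is a dict: "clock": time; "qpos": joint angles; "qd": joint speeds; "joint_efforts": joint torques, N m; "position": TCP position; "tool_rot": TCP orientation; "force": force on the tool from outside, world axes, zero at the start; "moment": the same for the moment, N m; "grip_width": finger opening in m; "finger_force": force on a finger pad.
Only numpy, scipy, OpenCV 4.12 (cv2) and the standard library are available. Lean on these libraries where they do the work, as an engineer would, in place of code of your own. Each camera call takes 0.05 s, during which the arm holds its last target. There are 200 camera calls.

### The job

The little test kiln has cooled and I want to look at the cups in it. Pull the locking pin out of the lid's latch and put it in the shallow clay dish, then lift the lid to 30 degrees open and hold it there; finish while still holding the lid up, and leave the other things on the bench where they are.

Things in the scene. Friction and masses are not known exactly. Their poses are not given: they have to be found in the camera images.
- kiln: Small top-loading kiln with bare steel jacket, fixed to the bench: 250 deep (its x) x 260 wide (its y) x 176 high shut, without the handle; a grey controller box 50 thick is on its left (+y) side, 130 long and reaching 100 above the bench. Origin: centre of the footprint on the bench top; its x points from the front (latch and handle side, facing the robot) to the hinges at the back, z up. The lid is 45 thick, its underside 130 above the bench
- lid (a joint): Angle of the kiln lid about its back hinge, rad: 0 shut, grows as the front edge rises (0.524 = 30 degrees), stop at 1.7. The hinge axis runs along the kiln's y, 131 behind the kiln's origin and 130 above the bench. Mass about 0.75 kg; the lid falls shut when let go. While the pin is in the latch the lid cannot open
- lid_handle (a point): Middle of the lid's round wooden handle bar, diameter 14, 132 long along the kiln's y, standing 42 (bar axis) above the lid's top on posts 58 either side of the middle, near the front edge. Shut, it lies at x -92, z 218 mm in the kiln's frame (84 above and 223 in front of the hinge axis), free on both sides
- pin: Locking pin standing level out of the latch in the middle of the kiln's front: round black knob, diameter 25, 24 long, on a steel shank of diameter 10; 60 g. Origin: centre of the knob; its x runs along the shank to the tip. Locked, the knob's centre is 57 in front of the kiln's front face and 100 above the bench, and the pin's x lies along the kiln's x
- socket (a point): Mouth of the pin's bore in the latch block on the kiln's front, 24 in front of the front face, 100 above the bench. The pin passes first through the lid's strap (its front 27 from the knob's centre). Two spring balls click into a groove near the tip: a straight pull of about 10 N along the pin's -x frees it; after 28 of travel it is clear of the strap
- pin_tip (a point): End of the pin's shank, 55 from the knob's centre
- dish: Shallow open dish of fired clay, rim diameter 150, 36 high, loose; origin at the centre of its underside. It may stand at the left or at the right of the kiln's front
- cup: Bystander: clay cup, diameter 84, 95 high, on the side where the dish is not
- vase: Bystander: narrow-necked clay vase, diameter 100, 140 high, left of the kiln
- jar: Bystander: white glaze jar, diameter 72, 100 high, right of the kiln
- brush: Bystander: brush lying in front of the kiln, under 30 high
- rib: Bystander: flat wooden shaping rib, 55 x 100 x 9, lying in front of the kiln
- rolling_pin: Bystander: wooden rolling pin, 280 long, diameter 48, left of the kiln

How it is judged:
By the outcome, as a careful person would: the job done as asked, in the order asked, and still so for the second after the job is handed in, while the arm keeps its last pose, push and grip.
It also fails if it takes over 58 s, if anything falls off the work surface, if the arm or the gripper's body presses on something with over 40 N, if the wrist force passes 120 N, or if a joint passes its speed limit or range.

## Working session

There is one attempt and no reset: what is moved stays moved. The work goes in short steps, Python scripts to look and compute and a shell command to move; the robot and the scene stay as the last step left them, time stands still between calls to the robot, and variables do not carry over. Pictures are saved under pics/ and viewed, at most 10 in all, crops included, and the job is handed in when it is done.

```bash
mkdir -p pics
cat > h.py <<'E'
import numpy as np, cv2
from scipy.spatial.transform import Rotation as R
from workcell import bot
def look(n,f):
    p=bot.grab_frame(n); cv2.imwrite('pics/'+f,p['img'][...,::-1]); return p
E
python3 - <<'E'
from h import *
s=bot.observe(); print({k:np.round(v,3).tolist() for k,v in s.items()}, bot.tip_reach)
for n in('scene','top'):
    p=look(n,n+'0.png')
    for q in['kiln','lid_handle','pin','socket','pin_tip','dish','cup','vase','jar','brush','rib','rolling_pin']:
        r=bot.spot_point(q,p)
        print(n,q,[(np.round(a['xyz'],3).tolist(),round(a['conf'],2)) for a in r[:2]])
a=cv2.imread('pics/scene0.png');b=cv2.imread('pics/top0.png')
E
```

```text
{'clock': 0.0, 'qpos': [-1.366, 0.522, -0.036, 1.6, 0.021, 1.021, -0.113], 'qd': [0.001, -0.002, 0.0, -0.001, -0.001, 0.001, -0.0], 'joint_efforts': [-0.001, -92.712, 1.979, -36.992, 0.018, 0.008, 0.0], 'position': [0.17, 0.601, 0.303], 'tool_rot': [-3.14, 0.0, 2.867], 'force': [-0.223, -0.287, 0.02], 'moment': [0.009, 0.064, -0.012], 'finger_force': 0.0, 'grip_width': 0.085} 0.0726
scene kiln [([0.64, 0.002, 0.0], 0.79)]
scene lid_handle [([0.548, -0.003, 0.217], 0.94)]
scene pin []
scene socket [([0.411, -0.131, 0.0], 0.16)]
scene pin_tip []
scene dish [([0.391, 0.313, -0.001], 0.62)]
scene cup [([0.396, -0.36, 0.001], 0.72), ([0.621, -0.412, 0.001], 0.67)]
scene vase [([0.623, 0.453, -0.001], 0.74)]
scene jar [([0.621, -0.413, -0.004], 0.86)]
scene brush [([0.407, 0.099, 0.0], 0.52)]
scene rib [([0.414, -0.131, -0.002], 0.88), ([0.619, -0.412, 0.0], 0.23)]
scene rolling_pin [([0.697, 0.34, -0.003], 0.57)]
top kiln []
top lid_handle [([0.549, -0.005, 0.215], 0.87)]
top pin [([0.458, -0.013, 0.093], 0.61)]
top socket [([0.495, -0.009, 0.102], 0.71)]
top pin_tip [([0.512, -0.011, 0.106], 0.57)]
top dish [([0.391, 0.317, 0.002], 0.91)]
top cup [([0.388, -0.365, -0.002], 0.85)]
top vase [([0.615, 0.455, -0.0], 0.62), ([0.512, -0.014, 0.103], 0.42)]
top jar [([0.622, -0.415, -0.001], 0.88)]
top brush [([0.41, 0.092, -0.001], 0.6)]
top rib [([0.415, -0.133, -0.001], 0.93)]
top rolling_pin [([0.7, 0.34, -0.002], 0.95)]
```

View pics/scene0.png

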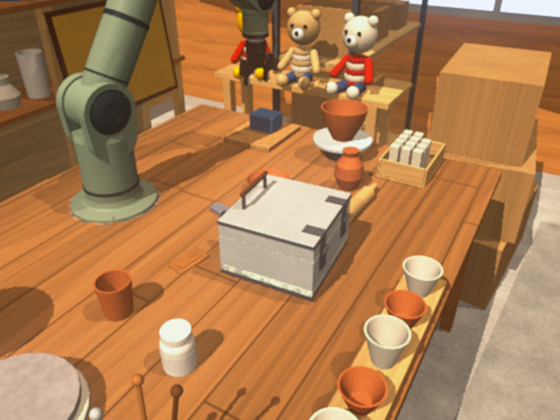

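View pics/top0.png

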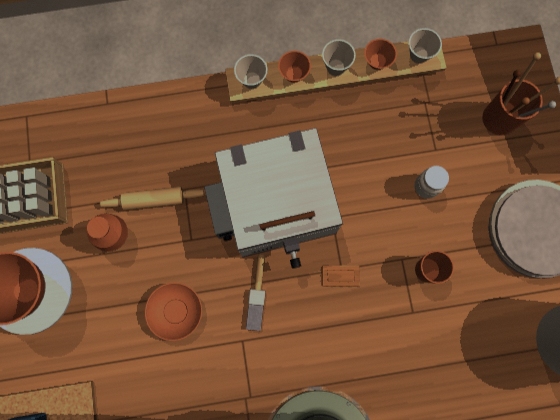

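The scene picture shows the shut kiln with its handle at about (255,190) and the dish hidden behind the lid. The top picture shows the pin knob at about (296,263), the handle running (262,229) to (313,212), the dish at (173,311), the brush at (257,297) and the rib at (341,276). Next I measure the kiln's yaw.

```bash
cat >> h.py <<'E'
def ray(p,uv,z):
    K,Rc,t=p['intrinsics'],np.array(p['R']),np.array(p['t'])
    d=Rc.T@np.linalg.inv(K)@np.array([uv[0],uv[1],1.]); c=-Rc.T@t
    return c+d*(z-c[2])/d[2]
def proj(p,X):
    c=np.array(p['R'])@X+np.array(p['t']); c=p['intrinsics']@c; return c[:2]/c[2]
E
python3 - <<'E'
from h import *
p=bot.grab_frame('top')
L=[ray(p,u,.176)[:2] for u in[(217,165),(318,130),(340,213),(238,245)]]
print('lid corners',np.round(L,3).tolist())
a,b=ray(p,(262,229),.218),ray(p,(313,212),.218); print('handle',a,b,np.degrees(np.arctan2(*( (a-b)[[1,0]])))-90)
for q in('pin','dish','lid'):
    for r in bot.trace(q,p)[:1]:
        m=r['region']; v,u=np.nonzero(m); print(q,r['conf'],m.sum(),u.mean(),v.mean(),u.min(),u.max(),v.min(),v.max(),cv2.minAreaRect(np.c_[u,v].astype(np.float32)))
        print(ray(p,(u.mean(),v.mean()),{'pin':.1,'dish':.03,'lid':.18}[q]))
for i in range(3):
    for c in('top','scene'):
        p=bot.grab_frame(c)
        print(c,[(q,np.round(r[0]['xyz'],3).tolist()) for q in('lid_handle','socket','pin','kiln','dish') for r in[bot.spot_point(q,p)] if r])
p=bot.grab_frame('top')
g=p['img'][225:285,245:345,::-1]; cv2.imwrite('pics/crop1.png',cv2.resize(g,(800,480),interpolation=2))
E
```

```text
lid corners [[0.717, 0.142], [0.767, -0.12], [0.55, -0.136], [0.513, 0.119]]
handle [0.53477774 0.05657585 0.218     ] [ 0.55549576 -0.0675271   0.218     ] 9.477680063019278
pin 0.64 115 294.7739130434783 260.7913043478261 291 300 252 267 ((295.5, 259.5), (15.0, 9.0), 90.0)
[ 0.4609044  -0.01177283  0.1       ]
dish 0.84 2563 173.03082325399922 311.3277409285993 145 201 283 340 ((173.0, 311.5), (57.0, 56.0), 90.0)
[0.38845278 0.31946524 0.03      ]
lid 0.63 1469 151.47311095983662 198.38869979577944 101 203 187 210 ((151.96926879882812, 198.25384521484375), (18.605207443237305, 103.07286071777344), 82.87498474121094)
[0.65827369 0.31022709 0.18      ]
top [('lid_handle', [0.548, -0.008, 0.215]), ('pin', [0.459, -0.017, 0.095]), ('dish', [0.392, 0.317, 0.003])]
scene [('lid_handle', [0.546, -0.004, 0.217]), ('socket', [0.696, 0.34, -0.004]), ('kiln', [0.638, 0.003, 0.0]), ('dish', [0.388, 0.316, -0.004])]
top [('lid_handle', [0.549, -0.007, 0.216]), ('socket', [0.494, -0.014, 0.1]), ('pin', [0.623, -0.414, -0.001]), ('dish', [0.391, 0.316, 0.001])]
scene [('lid_handle', [0.546, -0.005, 0.218]), ('socket', [0.62, 0.456, -0.001]), ('kiln', [0.641, 0.002, 0.001]), ('dish', [0.389, 0.318, -0.002])]
top [('lid_handle', [0.548, -0.008, 0.214]), ('socket', [0.495, -0.013, 0.101]), ('pin', [0.623, -0.416, -0.004]), ('dish', [0.389, 0.314, 0.001])]
scene [('lid_handle', [0.544, -0.005, 0.219]), ('kiln', [0.641, 0.002, -0.001]), ('dish', [0.391, 0.314, -0.002])]
```

View pics/crop1.png

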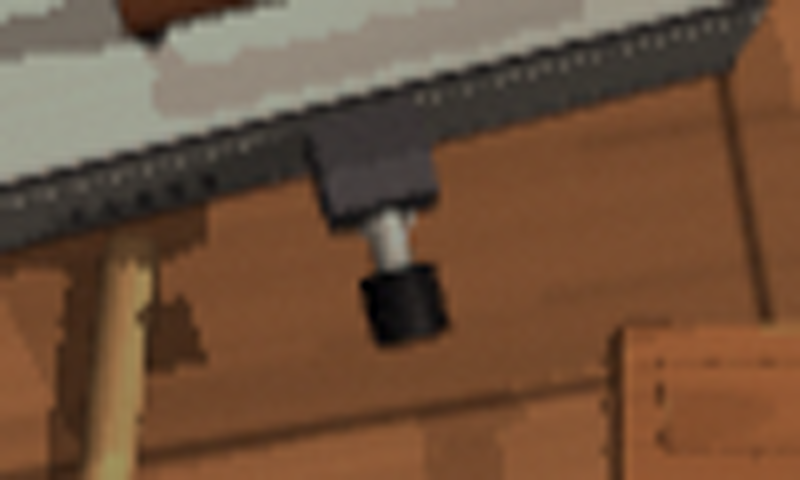

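Run:
```python
from h import *
from scipy.optimize import least_squares
p=bot.grab_frame('top')
def w(P,X): c,s=np.cos(P[2]),np.sin(P[2]); return np.array([P[0]+c*X[0]-s*X[1],P[1]+s*X[0]+c*X[1],X[2]])
obs=[((-.182,0,.1),(295.5,263.1)),((-.092,.066,.218),(261,229)),((-.092,-.066,.218),(314.5,212.5))]
f=lambda P:np.ravel([proj(p,w(P,X))-u for X,u in obs])
r=least_squares(f,[.64,0,.1]); P=r.x; print(P,np.degrees(P[2]),r.fun.round(1))
im=np.ascontiguousarray(cv2.resize(p['img'][110:290,190:360,::-1],None,fx=3.3,fy=3.3,interpolation=2))
def pt(X): u=(proj(p,w(P,X))-[190,110])*3.3; return tuple(int(v) for v in u)
for z in(.13,.176):
    c=[pt((x,y,z)) for x,y in((-.125,.13),(.125,.13),(.125,-.13),(-.125,-.13))]
    cv2.polylines(im,[np.array(c)],True,(0,255,0) if z>.15 else (255,0,0),1)
for X,_ in obs: cv2.circle(im,pt(X),3,(0,0,255),-1)
cv2.imwrite('pics/fit.png',im)
```

```text
[0.63575661 0.00601409 0.11755374] 6.735333028244783 [ 1.1 -0.2 -0.9 -0.5 -0.1  0.7]
```

View pics/fit.png

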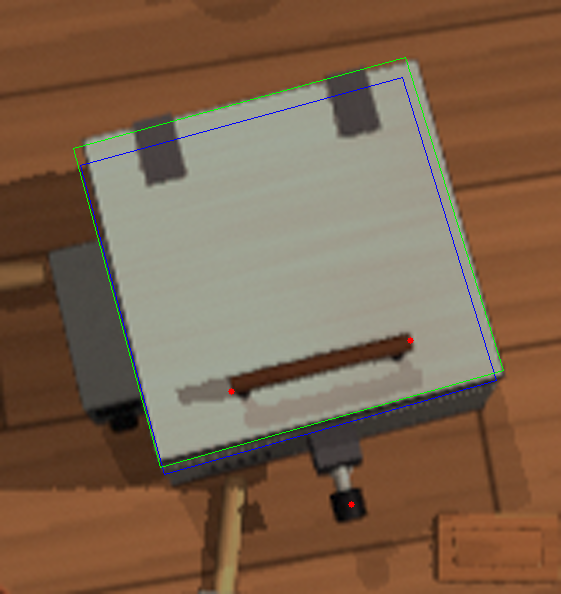

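The fitted outline's slope is about 1° steeper than the lid's edges in the picture: lid corners about (85,140), (415,62), (500,375), (160,462). I take yaw as about 6°, knob at (0.459, -0.015, 0.1) and handle at (0.548, -0.006, 0.218), which agrees with the given sizes.

```bash
cat >> h.py <<'E'
YAW=.105; KX=np.array([np.cos(YAW),np.sin(YAW),0]); KY=np.array([-KX[1],KX[0],0]); KO=np.array([.640,.003,0])
def pinR(t): # tool tilted t deg forward, y along kiln y
    z=KX*np.sin(np.radians(t))-np.array([0,0,1])*np.cos(np.radians(t)); return np.c_[np.cross(KY,z),KY,z]
def cur():
    s=bot.observe(); return np.array(s['position']),R.from_euler('xyz',s['tool_rot']).as_matrix(),s
def go(pos,Rt=None):
    p,Rc,s=cur(); Rt=Rc if Rt is None else Rt
    print('t',s['clock'],'pos',p.round(4),'F',np.round(s['force'],1),'w',round(s['grip_width'],4),'q',np.round(s['qpos'],2))
    print('rot(tool)',R.from_matrix(Rc.T@Rt).as_rotvec().round(3),'shift now mm',(Rc.T@(pos-p)*1e3).round(1),'shift after rot',(Rt.T@(pos-p)*1e3).round(1))
E
python3 - <<'E'
from h import *
Rt=pinR(30); k=np.array([.459,-.015,.1]); g=k-.050*Rt[:,2]; print(g)
go(g-.10*Rt[:,2],Rt)
E
```

```text
[ 0.43413769 -0.01762018  0.14330127]
t 3.4 pos [0.1696 0.6015 0.3039] F [0.1 0.  0.3] w 0.0856 q [-1.37  0.52 -0.04  1.6   0.02  1.02 -0.11]
rot(tool) [-0.099 -0.517 -0.371] shift now mm [-376.2 -542.7   74. ] shift after rot [ -91.3 -643.5  138.2]
```

```bash
python3 -m jog '[[[-45,-20,0,0,0,0,1],[-45,-20,0,0,0,0,1],[-45,-20,0,0,0,0,1],[-45,-20,0,0,0,0,1],[-45,-20,0,0,0,0,1]]]' 40
python3 -m jog '[[[-30,-40,0,0,0,0,1],[-30,-40,0,0,0,0,1],[-30,-40,0,0,0,0,1],[-30,-40,0,0,0,0,1],[-30,-40,0,0,0,0,1]]]'
python3 -m jog '[[[0,-48,0,0,0,0,1],[0,-48,0,0,0,0,1],[0,-48,0,0,0,0,1],[0,-48,0,0,0,0,1],[0,-48,0,0,0,0,1]]]'
python3 - <<'E'
from h import *
Rt=pinR(30); k=np.array([.459,-.015,.1]); g=k-.050*Rt[:,2]
go(g-.10*Rt[:,2],Rt)
E
```

```text
clock: 3.9
position: [0.3603, 0.4428, 0.3041]
tool_rot: [3.141, 0.0, 2.867]
force: [0.9, 0.7, -0.3]
grip_width: 0.0855
finger_force: 0.0
clock: 4.4
position: [0.4495, 0.2091, 0.3042]
tool_rot: [3.141, 0.0, 2.867]
force: [1.6, 0.5, 0.3]
grip_width: 0.0854
finger_force: 0.0
clock: 4.9
position: [0.3832, -0.0216, 0.3041]
tool_rot: [3.141, 0.001, 2.867]
force: [1.9, -0.0, -0.2]
grip_width: 0.0852
finger_force: 0.0
t 4.9 pos [ 0.3832 -0.0216  0.3041] F [ 1.9 -0.  -0.2] w 0.0852 q [-0.28  0.13  0.2   2.19 -0.04  0.82  1.24]
rot(tool) [-0.099 -0.516 -0.371] shift now mm [-1.5 -0.9 74.2] shift after rot [36.2 -1.3 64.8]
```

```bash
python3 -m jog '[[[0,0,0,-0.02,-0.103,-0.074,1],[0,0,0,-0.02,-0.103,-0.074,1],[0,0,0,-0.02,-0.103,-0.074,1],[0,0,0,-0.02,-0.103,-0.074,1],[0,0,0,-0.02,-0.103,-0.074,1]]]'
python3 - <<'E'
from h import *
Rt=pinR(30); k=np.array([.459,-.015,.1]); g=k-.050*Rt[:,2]
go(g-.10*Rt[:,2],Rt)
p,Rc,s=cur(); 
w=look('wrist','w1.png')
for q in('pin','socket','pin_tip','lid_handle'):
    r=bot.spot_point(q,w); print(q,[(np.round(a['xyz'],4).tolist(),round(a['conf'],2)) for a in r[:2]])
E
```

```text
clock: 5.4
position: [0.3845, -0.0202, 0.3051]
tool_rot: [3.127, 0.435, -3.104]
force: [-0.5, -0.2, -0.8]
grip_width: 0.0856
finger_force: 0.0
t 5.4 pos [ 0.3845 -0.0202  0.3051] F [-0.5 -0.2 -0.8] w 0.0856 q [-0.15 -0.02  0.04  2.43  0.06  0.3   1.44]
rot(tool) [-0.017 -0.088 -0.061] shift now mm [31.8 -3.6 68.1] shift after rot [37.9 -2.6 64.9]
pin []
socket [([0.4954, -0.0128, 0.102], 0.8)]
pin_tip []
lid_handle [([0.5454, -0.0068, 0.2182], 0.75)]
```

View pics/w1.png

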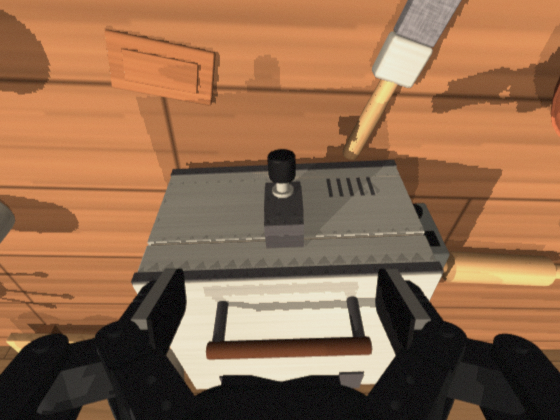

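The wrist picture shows the knob at about (282,166) with the strap behind it at (284,200). The handle is level in the image, from (208,349) to (370,345), so the yaw is nearly right. Joint 4 is at its limit, leaving a tilt of about 25°. I'll triangulate the knob and plan with that tilt.

```bash
cat >> h.py <<'E'
def wray(w,uv,z):
    p,Rc,_=cur(); T=np.array(w['tool_from_camera']); d=np.linalg.inv(w['intrinsics'])@np.array([uv[0],uv[1],1.])
    d=Rc@T[:3,:3]@d; c=p+Rc@T[:3,3]; return c+d*(z-c[2])/d[2]
E
python3 - <<'E'
from h import *
w=bot.grab_frame('wrist')
k=wray(w,(282,166),.1); print('knob',k.round(4)); a,b=wray(w,(208,349),.218),wray(w,(370,345),.218); print('handle',a,b,'yaw',np.degrees(np.arctan2(-(b-a)[0],(b-a)[1])))
p,Rc,_=cur()
z=Rc[:,2]; print('tilt',np.degrees(np.arcsin(np.hypot(*z[:2]))))
for t in (25,30):
    Rt=pinR(t); kk=np.array([.459,-.015,.1]); go(kk-.115*Rt[:,2],Rt); go(kk-.05*Rt[:,2],Rt)
E
```

```text
knob [ 0.4523 -0.0142  0.1   ]
handle [ 0.54715968 -0.07132387  0.218     ] [0.53904545 0.05729296 0.218     ] yaw 3.6099133359858007
tilt 24.476173007290075
t 5.7 pos [ 0.3841 -0.0212  0.3038] F [-0.1 -0.2 -0. ] w 0.0856 q [-0.15 -0.01  0.04  2.43  0.06  0.3   1.44]
rot(tool) [-0.016 -0.009 -0.067] shift now mm [ 17.   -1.3 101.7] shift after rot [ 18.   -1.7 101.5]
t 5.7 pos [ 0.3841 -0.0212  0.3038] F [-0.1 -0.2 -0. ] w 0.0856 q [-0.15 -0.01  0.04  2.43  0.06  0.3   1.44]
rot(tool) [-0.016 -0.009 -0.067] shift now mm [ 16.5  -0.3 166.7] shift after rot [ 18.   -1.7 166.5]
t 5.7 pos [ 0.3841 -0.0212  0.3038] F [-0.1 -0.2 -0. ] w 0.0856 q [-0.15 -0.01  0.04  2.43  0.06  0.3   1.44]
rot(tool) [-0.019 -0.096 -0.066] shift now mm [ 27.   -2.  102.2] shift after rot [36.8 -1.7 99.1]
t 5.7 pos [ 0.3841 -0.0212  0.3038] F [-0.1 -0.2 -0. ] w 0.0856 q [-0.15 -0.01  0.04  2.43  0.06  0.3   1.44]
rot(tool) [-0.019 -0.096 -0.066] shift now mm [ 20.8  -0.6 166.9] shift after rot [ 36.8  -1.7 164.1]
```

```bash
sed -i 's/^YAW=.105/YAW=.09/' h.py; python3 -m jog '[[[10,0,30,-0.015,-0.01,-0.05,1],[10,0,30,0,0,0,1],[0,0,30,0,0,0,1],[0,0,10,0,0,0,1]]]'
python3 - <<'E'
from h import *
w=look('wrist','w2.png')
for t in(25,30):
    Rt=pinR(t);go(np.array([.456,-.0145,.1])-.05*Rt[:,2],Rt)
E
```

```text
clock: 6.1
position: [0.3988, -0.0272, 0.2602]
tool_rot: [-3.113, 0.413, -3.089]
force: [-0.2, 0.2, -0.1]
grip_width: 0.0855
finger_force: 0.0
t 6.15 pos [ 0.3988 -0.0273  0.2593] F [-1.  -0.2 -2.5] w 0.0854 q [ 0.27  0.14 -0.42  2.43  0.58  0.21  0.94]
rot(tool) [-0.044 -0.025 -0.034] shift now mm [ 12.1  12.4 118.9] shift after rot [ 14.7   7.7 119. ]
t 6.15 pos [ 0.3988 -0.0273  0.2593] F [-1.  -0.2 -2.5] w 0.0854 q [ 0.27  0.14 -0.42  2.43  0.58  0.21  0.94]
rot(tool) [-0.045 -0.112 -0.032] shift now mm [ 16.4  12.3 119.2] shift after rot [ 29.3   7.7 117. ]
```

View pics/w2.png

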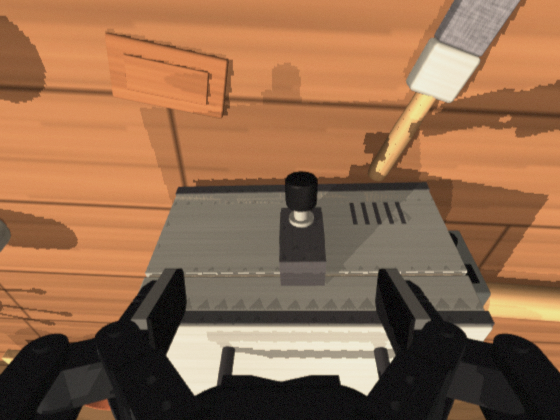

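The knob is now at (301,190) and the gripper is still aligned with it, but joints 4 and 6 are at their limits. The strap ends at about the lid's bottom seam (302,283), so a 15° tilt clears it.

```bash
python3 -m jog '[[[0,6,0,-0.02,0.08,-0.015,1],[0,6,0,-0.02,0.075,-0.015,1],[0,0,0,0,0,0,1]]]'
python3 - <<'E'
from h import *
w=bot.grab_frame('wrist')
r=bot.trace('pin',w)
for a in r[:2]:
    v,u=np.nonzero(a['region']); print(a['conf'],u.mean(),v.mean(),u.min(),u.max(),v.min(),v.max(),wray(w,(u.mean(),v.mean()),.1))
Rt=pinR(15);g=np.array([.456,-.0145,.1])-.05*Rt[:,2];go(g-.06*Rt[:,2],Rt);go(g,Rt)
E
```

```text
clock: 6.45
position: [0.3987, -0.0151, 0.2613]
tool_rot: [3.139, 0.258, -3.059]
force: [0.2, -0.8, 0.1]
grip_width: 0.0851
finger_force: 0.0
0.86 276.0098870056497 229.33121468926555 260 291 204 258 [ 0.46104671 -0.01402999  0.1       ]
t 6.55 pos [ 0.3977 -0.0159  0.2608] F [-0.9  0.2  0.6] w 0.0854 q [ 0.41  0.18 -0.58  2.33  0.28  0.41  1.26]
rot(tool) [-0.002 -0.002 -0.009] shift now mm [-14.7  -3.6  60.4] shift after rot [-14.5  -3.8  60.4]
t 6.55 pos [ 0.3977 -0.0159  0.2608] F [-0.9  0.2  0.6] w 0.0854 q [ 0.41  0.18 -0.58  2.33  0.28  0.41  1.26]
rot(tool) [-0.002 -0.002 -0.009] shift now mm [-14.7  -3.4 120.4] shift after rot [-14.5  -3.8 120.4]
```

```bash
python3 -m jog '[[[-7,-1.5,20,0,0,-0.009,1],[-7.5,-1.5,20,0,0,0,1],[0,0,20,0,0,0,1],[0,0,20,0,0,0,1],[0,0,10,0,0,0,1]]]'
python3 - <<'E'
from h import *
w=look('wrist','w3.png')
Rt=pinR(15);g=np.array([.456,-.0145,.1])-.05*Rt[:,2];go(g,Rt)
E
```

```text
clock: 7.05
position: [0.4343, -0.0152, 0.1765]
tool_rot: [-3.14, 0.259, -3.049]
force: [-0.9, 1.0, -0.4]
grip_width: 0.0856
finger_force: 0.0
t 7.1 pos [ 0.4343 -0.0151  0.1758] F [-0.9 -0.5 -1. ] w 0.0853 q [ 0.14  0.4  -0.29  2.34  0.65  0.2   0.92]
rot(tool) [-0.001 -0.004  0.002] shift now mm [-1.4 -1.4 28.8] shift after rot [-1.3 -1.4 28.8]
```

View pics/w3.png

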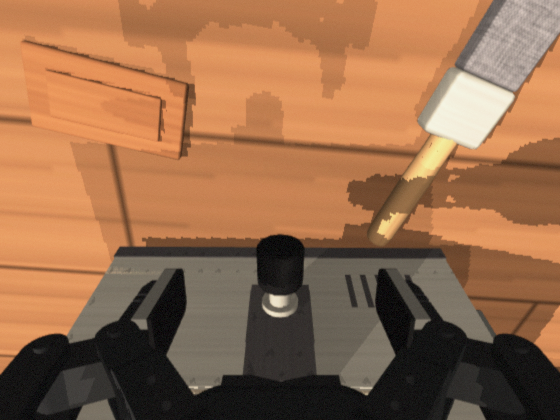

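The knob at (280,265) is centred between the fingers. I'll descend and close.

```bash
python3 -m jog '[[[-1,-1,15,0,0,0,1],[0,0,14,0,0,0,1],[0,0,0,0,0,0,1],[0,0,0,0,0,0,0.1],[0,0,0,0,0,0,0.1]]]' 60
python3 -m jog '[[[0,0,0,0,0,0,0.1],[0,0,0,0,0,0,0.1],[0,0,0,0,0,0,0.1],[0,0,0,0,0,0,0.1]]]'
python3 - <<'E'
from h import *
w=look('wrist','w4.png'); p,Rc,s=cur()
print(s['qpos'],s['finger_force'],'-KX in tool',Rc.T@-KX)
E
```

```text
clock: 7.6
position: [0.4429, -0.016, 0.152]
tool_rot: [-3.14, 0.26, -3.051]
force: [-0.2, 0.9, 0.4]
grip_width: 0.0592
finger_force: 0.0
clock: 8.0
position: [0.4431, -0.0161, 0.1515]
tool_rot: [-3.14, 0.259, -3.051]
force: [-0.9, -0.8, 5.9]
grip_width: 0.0232
finger_force: 58.4
[ 0.1279705   0.46511518 -0.28141301  2.33462085  0.93948106  0.16296956
  0.63711422] 58.414846658706665 -KX in tool [ 9.66664481e-01  5.19894784e-04 -2.56045916e-01]
```

View pics/w4.png

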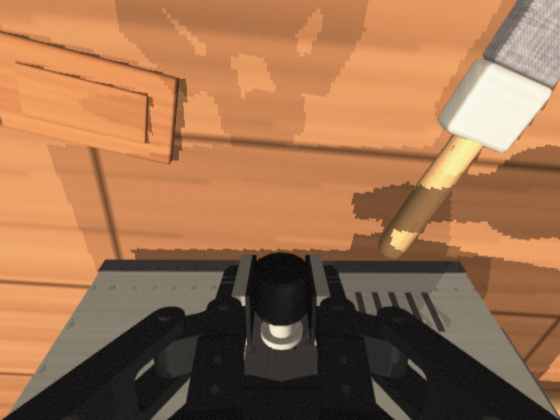

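The knob is gripped between the pads at (280,290), but joint 6 is at its limit (0.163), so the pull could distort. I'll regrip closer to vertical, at about 5°.

```bash
python3 -m jog '[[[0,0,0,0,0,0,0.7],[0,0,0,0,0,0,0.7],[0,0,0,0,0,0,0.7]]]'
python3 - <<'E'
from h import *
Rt=pinR(5);go(np.array([.4555,-.0147,.1])-.052*Rt[:,2],Rt)
E
```

```text
clock: 8.35
position: [0.443, -0.0159, 0.1512]
tool_rot: [-3.14, 0.259, -3.05]
force: [1.0, 0.7, -0.7]
grip_width: 0.0597
finger_force: 0.0
t 8.35 pos [ 0.443  -0.0159  0.1512] F [ 1.   0.7 -0.7] w 0.0597 q [ 0.13  0.47 -0.28  2.33  0.94  0.16  0.64]
rot(tool) [-0.002  0.171  0.001] shift now mm [-7.9  0.1  1.5] shift after rot [-8.   0.1  0.1]
```

```bash
python3 -m jog '[[[-4,0,0,0,0.09,0,0.7],[-4,0,0,0,0.08,0,0.7],[0,0,0,0,0,0,0.7]]]'
python3 - <<'E'
from h import *
Rt=pinR(5);go(np.array([.4555,-.0147,.1])-.052*Rt[:,2],Rt)
E
python3 -m jog '[[[0,0,0,0,0,0,0.1],[0,0,0,0,0,0,0.1],[0,0,0,0,0,0,0.1],[0,0,0,0,0,0,0.1],[0,0,0,0,0,0,0.1]]]' 70
python3 - <<'E'
from h import *
p,Rc,s=cur()
print(s['qpos'].round(2) if hasattr(s['qpos'],'round') else s['qpos'],'-KX in tool',Rc.T@-KX)
E
```

```text
clock: 8.65
position: [0.4517, -0.0163, 0.1515]
tool_rot: [-3.136, 0.118, -3.053]
force: [-0.1, -0.2, -0.1]
grip_width: 0.0594
finger_force: 0.0
t 8.65 pos [ 0.4517 -0.0163  0.1515] F [-0.1 -0.2 -0.1] w 0.0594 q [ 0.34  0.53 -0.56  2.22  0.71  0.44  0.87]
rot(tool) [-0.005  0.03  -0.002] shift now mm [ 0.6  1.3 -0.4] shift after rot [ 0.6  1.3 -0.4]
clock: 9.15
position: [0.4501, -0.0163, 0.1514]
tool_rot: [-3.134, 0.118, -3.051]
force: [-4.2, 1.2, 2.2]
grip_width: 0.0229
finger_force: 68.2
[ 0.34  0.53 -0.56  2.22  0.72  0.44  0.87] -KX in tool [ 9.93047101e-01 -2.74968692e-04 -1.17717370e-01]
```

```bash
python3 -m jog '[[[6,0,-0.7,0,0,0,0.1],[6,0,-0.7,0,0,0,0.1],[6,0,-0.7,0,0,0,0.1]]]'
python3 -m jog '[[[6,0,-0.7,0,0,0,0.1],[6,0,-0.7,0,0,0,0.1],[6,0,-0.7,0,0,0,0.1],[0,0,0,0,0,0,0.1]]]'
python3 - <<'E'
from h import *
w=look('wrist','w5.png')
p,Rc,s=cur(); print(p,s['qpos'])
E
```

```text
clock: 9.45
position: [0.4321, -0.0181, 0.1514]
tool_rot: [-3.134, 0.119, -3.052]
force: [-0.2, -1.2, -0.3]
grip_width: 0.0227
finger_force: 68.7
clock: 9.85
position: [0.4136, -0.0198, 0.1513]
tool_rot: [-3.134, 0.118, -3.051]
force: [-0.2, -0.1, -0.1]
grip_width: 0.023
finger_force: 68.7
[ 0.41416467 -0.01971879  0.15137793] [ 0.33338661  0.48633403 -0.53856358  2.30675667  0.74437112  0.38203491
  0.83062794]
```

View pics/w5.png

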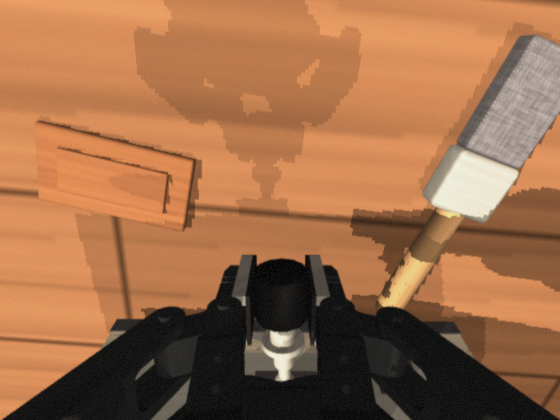

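The pin is out: the knob is still in the pads at (280,292), and the free shank shows below it with no force left. I'll lift it and carry it to the dish.

```bash
python3 -m jog '[[[0,0,-25,0,0,0,0.1],[0,0,-25,0,0,0,0.1],[0,0,-25,0,0,0,0.1],[0,0,-25,0,0,0,0.1],[-5,15,-10,0,0,0,0.1]]]'
python3 -m jog '[[[0,30,0,0,0,0,0.1],[0,40,0,0,0,0,0.1],[0,40,0,0,0,0,0.1],[0,40,0,0,0,0,0.1],[0,40,0,0,0,0,0.1]]]'
python3 -m jog '[[[0,40,0,0,0,0,0.1],[0,40,0,0,0,0,0.1],[0,20,0,0,0,0,0.1],[0,10,0,0,0,0,0.1],[0,0,0,0,0,0,0.1]]]'
python3 - <<'E'
from h import *
w=bot.grab_frame('wrist'); t=bot.grab_frame('top')
for n,p in(('w',w),('t',t)):
    for q in('dish','pin','pin_tip'):
        r=bot.spot_point(q,p); print(n,q,[(np.round(a['xyz'],4).tolist(),round(a['conf'],2)) for a in r[:1]])
Rt=pinR(5); k=np.array([.390,.316,0])-.02*KX+[0,0,.035]; go(k-.052*Rt[:,2],Rt)
E
```

```text
clock: 10.4
position: [0.4052, -0.0056, 0.2626]
tool_rot: [-3.133, 0.12, -3.054]
force: [0.4, 0.2, -0.5]
grip_width: 0.023
finger_force: 68.7
clock: 10.9
position: [0.3876, 0.1871, 0.2594]
tool_rot: [-3.134, 0.119, -3.051]
force: [1.0, -0.8, 0.5]
grip_width: 0.0228
finger_force: 68.7
clock: 11.4
position: [0.3777, 0.2955, 0.2584]
tool_rot: [-3.135, 0.118, -3.05]
force: [-0.2, -1.4, -0.1]
grip_width: 0.0231
finger_force: 68.7
w dish [([0.3882, 0.3199, -0.0024], 0.71)]
w pin [([0.3839, 0.2961, 0.1982], 0.95)]
w pin_tip [([0.444, 0.3013, 0.2112], 0.73)]
t dish [([0.3895, 0.3167, 0.0016], 0.86)]
t pin [([0.3888, 0.2919, 0.2036], 0.62)]
t pin_tip [([0.4419, 0.2974, 0.2093], 0.51)]
t 11.8 pos [0.3786 0.2935 0.2589] F [-0.3 -0.5  0.2] w 0.023 q [-0.18  0.42 -0.82  2.05  0.56  0.8   0.32]
rot(tool) [-0.008  0.031 -0.001] shift now mm [ 31.4  22.6 169.4] shift after rot [ 26.1  21.3 170.5]
```

```bash
python3 -m jog '[[[11,11,25,0,0,0,0.1],[11,11,25,0,0,0,0.1],[4,0,30,0,0,0,0.1],[3,0,25,0,0,0,0.1],[2,0,20,0,0,0,0.1]]]'
python3 -m jog '[[[1.5,0,15,0,0,0,0.1],[1,0,10,0,0,0,0.1],[1,0,8,0,0,0,0.1],[0,0,6,0,0,0,0.1],[0,0,0,0,0,0,0.1]]]'
python3 - <<'E'
from h import *
t=bot.grab_frame('top')
for q in('dish','pin','pin_tip'):
        r=bot.spot_point(q,t); print(q,[(np.round(a['xyz'],4).tolist(),round(a['conf'],2)) for a in r[:1]])
E
```

```text
clock: 12.3
position: [0.3602, 0.3133, 0.1295]
tool_rot: [-3.134, 0.117, -3.052]
force: [0.7, -0.0, -0.4]
grip_width: 0.0231
finger_force: 68.7
clock: 12.8
position: [0.3616, 0.3134, 0.0913]
tool_rot: [-3.134, 0.118, -3.052]
force: [0.1, -0.6, 0.3]
grip_width: 0.023
finger_force: 68.7
dish [([0.3886, 0.3171, 0.0035], 0.9)]
pin [([0.6189, 0.4582, 0.0005], 0.33)]
pin_tip []
```

```bash
python3 -m jog '[[[0.5,0,3,0,0,0,0.1],[0.5,0,3,0,0,0,0.1],[0,0,0,0,0,0,0.1]]]'
python3 -m jog '[[[0,0,0,0,0,0,0.3],[0,0,0,0,0,0,0.5],[0,0,0,0,0,0,0.5],[0,0,0,0,0,0,0.5]]]'
python3 -m jog '[[[0,0,-10,0,0,0,0.5],[0,0,-20,0,0,0,0.5],[0,0,-40,0,0,0,0.5],[0,0,-40,0,0,0,0.5],[0,0,-40,0,0,0,0.5]]]'
python3 -m jog '[[[0,0,-40,0,0,0,0.5],[0,0,-40,0,0,0,1],[0,0,-40,0,0,0,1],[0,0,-20,0,0,0,1],[0,0,0,0,0,0,1]]]'
python3 - <<'E'
from h import *
t=bot.grab_frame('top'); w=bot.grab_frame('wrist')
for p in(t,w):
    for q in('dish','pin','pin_tip','lid_handle'):
        r=bot.spot_point(q,p); print(q,[(np.round(a['xyz'],4).tolist(),round(a['conf'],2)) for a in r[:1]])
im=np.hstack([cv2.resize(t['img'][260:360,120:230],(396,360)),cv2.resize(w['img'],(400,360))]); cv2.imwrite('pics/d.png',im[...,::-1])
go(np.array([.4,.2,.3]))
E
```

```text
clock: 13.3
position: [0.3612, 0.3134, 0.0853]
tool_rot: [-3.134, 0.118, -3.051]
force: [-0.1, 0.8, -0.4]
grip_width: 0.0229
finger_force: 68.7
clock: 13.7
position: [0.3613, 0.3135, 0.0857]
tool_rot: [-3.134, 0.118, -3.052]
force: [0.9, -0.6, -0.5]
grip_width: 0.0427
finger_force: 0.0
clock: 14.2
position: [0.3429, 0.3128, 0.236]
tool_rot: [-3.134, 0.117, -3.051]
force: [1.3, -0.0, 0.4]
grip_width: 0.0429
finger_force: 0.0
clock: 14.7
position: [0.3271, 0.3131, 0.3761]
tool_rot: [-3.136, 0.122, -3.052]
force: [-0.1, -0.2, -0.5]
grip_width: 0.0851
finger_force: 0.0
dish [([0.3895, 0.3158, 0.0004], 0.6)]
pin [([0.37, 0.3125, 0.0175], 0.64)]
pin_tip [([0.4226, 0.3134, 0.014], 0.58)]
lid_handle [([0.5497, -0.0074, 0.2167], 0.8)]
dish [([0.391, 0.3201, 0.0005], 0.74)]
pin [([0.3675, 0.3127, 0.0185], 0.8)]
pin_tip [([0.4271, 0.3147, 0.0128], 0.76)]
lid_handle []
t 15.2 pos [0.327  0.3125 0.3733] F [ 0.9  0.6 -0.6] w 0.0856 q [-0.13  0.22 -0.94  1.96  0.33  1.02  0.44]
rot(tool) [0. 0. 0.] shift now mm [ -53.6 -118.1   81. ] shift after rot [ -53.6 -118.1   81. ]
```

View pics/d.png

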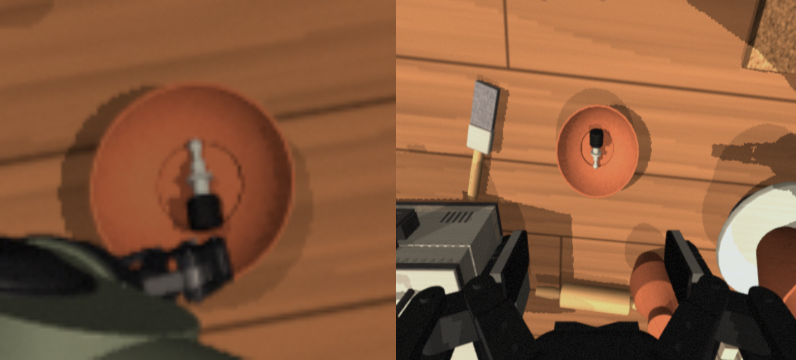

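The left crop (top camera) and the right crop (wrist) both show the pin lying in the dish on its floor. The networks agree: knob at z 0.018, within 25 mm of the dish centre. Next is the handle, with the gripper turned 90°.

```bash
cat >> h.py <<'E'
def hR(t):
    z=KX*np.sin(np.radians(t))-np.array([0,0,1])*np.cos(np.radians(t)); return np.c_[KY,np.cross(z,KY),z]
H=np.array([.547,-.0065,.218])
E
python3 - <<'E'
from h import *
Rt=hR(15); go(H-.13*Rt[:,2],Rt)
E
```

```text
t 15.2 pos [0.327  0.3125 0.3733] F [ 0.9  0.6 -0.6] w 0.0856 q [-0.13  0.22 -0.94  1.96  0.33  1.02  0.44]
rot(tool) [-0.119 -0.107  1.569] shift now mm [-152.2 -337.2   50.4] shift after rot [-337.5  143.8   69.3]
```

```bash
python3 -m jog '[[[-30,-30,0,0,0,0,0.6],[-30,-30,0,0,0,0,0.6],[-30,-40,0,0,0,0,0.6],[-20,-40,0,0,0,0,0.6],[-20,-40,0,0,0,0,0.6]]]'
python3 -m jog '[[[-10,-40,0,0,0,0,0.6],[-10,-40,0,0,0,0,0.6],[0,-40,0,0,0,0,0.6],[0,-35,0,0,0,0,0.6],[0,0,0,0,0,0,0.6]]]'
python3 -m jog '[[[0,0,0,-0.011,-0.01,0.143,0.6],[0,0,0,-0.011,-0.01,0.143,0.6],[0,0,0,-0.011,-0.01,0.143,0.6],[0,0,0,-0.011,-0.01,0.143,0.6],[0,0,0,-0.011,-0.01,0.143,0.6]]]'
python3 -m jog '[[[0,0,0,-0.011,-0.01,0.143,0.6],[0,0,0,-0.011,-0.01,0.143,0.6],[0,0,0,-0.011,-0.01,0.143,0.6],[0,0,0,-0.011,-0.01,0.143,0.6],[0,0,0,-0.011,-0.01,0.143,0.6]]]'
python3 -m jog '[[[0,0,0,-0.011,-0.01,0.14,0.6],[0,0,0,0,0,0,0.6]]]'
python3 - <<'E'
from h import *
for n in('wrist','top','scene','wrist'):
    p=bot.grab_frame(n); r=bot.spot_point('lid_handle',p); print(n,[(np.round(a['xyz'],4).tolist(),round(a['conf'],2)) for a in r[:1]])
Rt=hR(15); go(H-.13*Rt[:,2],Rt)
E
```

```text
clock: 15.7
position: [0.4725, 0.1432, 0.3903]
tool_rot: [-3.134, 0.118, -3.052]
force: [0.8, 0.0, -0.9]
grip_width: 0.0511
finger_force: 0.0
clock: 16.2
position: [0.5054, -0.0125, 0.3932]
tool_rot: [-3.133, 0.117, -3.058]
force: [0.2, 0.9, 0.5]
grip_width: 0.0511
finger_force: 0.0
clock: 16.7
position: [0.5052, -0.0073, 0.3936]
tool_rot: [3.0, 0.12, 2.504]
force: [0.6, -0.3, 0.1]
grip_width: 0.0512
finger_force: 0.0
clock: 17.2
position: [0.5052, -0.0073, 0.3936]
tool_rot: [2.889, 0.025, 1.792]
force: [-0.2, -0.6, 0.4]
grip_width: 0.0513
finger_force: 0.0
clock: 17.4
position: [0.505, -0.0071, 0.3937]
tool_rot: [2.876, -0.0, 1.657]
force: [0.2, -0.3, -0.2]
grip_width: 0.0508
finger_force: 0.0
wrist [([0.5488, -0.0063, 0.2184], 0.88)]
top [([0.5495, -0.0049, 0.2178], 0.92)]
scene [([0.5464, -0.0037, 0.2162], 0.71)]
wrist [([0.5473, -0.0052, 0.2187], 0.66)]
t 17.8 pos [ 0.5053 -0.0078  0.3937] F [ 0.3 -0.2 -0.1] w 0.051 q [ 0.36  0.16 -0.52  1.93  0.13  0.81 -0.13]
rot(tool) [ 0.003  0.001 -0.001] shift now mm [-2.4 -5.4 50.5] shift after rot [-2.4 -5.2 50.5]
```

```bash
python3 -m jog '[[[-1,-4,25,0,0,0,0.6],[0,0,30,0,0,0,0.6],[0,0,30,0,0,0,0.6],[0,0,20,0,0,0,0.6],[0,0,0,0,0,0,0.6]]]'
python3 - <<'E'
from h import *
for n in('wrist','wrist'):
    p=bot.grab_frame(n); r=bot.spot_point('lid_handle',p); print(n,[(np.round(a['xyz'],4).tolist(),round(a['conf'],2)) for a in r[:1]])
Rt=hR(15); go(np.array([.548,-.0055,.218])-.052*Rt[:,2],Rt)
E
```

```text
clock: 18.3
position: [0.5284, -0.0066, 0.2891]
tool_rot: [2.88, -0.0, 1.66]
force: [-0.5, 0.0, 1.3]
grip_width: 0.0516
finger_force: 0.0
wrist [([0.5473, -0.006, 0.2179], 0.61)]
wrist [([0.5495, -0.0047, 0.2151], 0.82)]
t 18.5 pos [ 0.5291 -0.0067  0.2926] F [0.1 0.8 0.4] w 0.0516 q [ 0.28  0.32 -0.47  2.02  0.29  0.59 -0.28]
rot(tool) [ 0.005  0.001 -0.001] shift now mm [-0.5 -1.2 25. ] shift after rot [-0.5 -1.  25. ]
```

```bash
python3 -m jog '[[[0,-1,15,0,0,0,0.6],[0,0,10,0,0,0,0.6],[0,0,0,0,0,0,0.6],[0,0,0,0,0,0,0.05],[0,0,0,0,0,0,0.05]]]' 60
python3 -m jog '[[[0,0,0,0,0,0,0.05],[0,0,0,0,0,0,0.05],[0,0,0,0,0,0,0.05]]]' 60
python3 - <<'E'
from h import *
from scipy.spatial.transform import Rotation as R
p,Rc,s=cur(); print(p,Rc.round(3).tolist(),s['qpos'])
h=KO+KX*.131+[0,0,.13]   # hinge axis point
h2=np.array([.548,-.0055,.218])+KX*.223; h2[2]=.13; print(h,h2)
# plan: tool rotates rigidly with lid about hinge axis; 8 steps of 3.75deg; relative motion in tool frame
for a in(30,):
  for n in(10,):
    Q=R.from_rotvec(KY*np.radians(a/n)).as_matrix()
    d=h2+Q@(p-h2)-p; Rn=Q@Rc
    print('per step: shift tool',(Rc.T@d*1e3).round(2),'rotvec',R.from_matrix(Rc.T@Rn).as_rotvec().round(4))
Q=R.from_rotvec(KY*np.radians(30)).as_matrix(); print('end',h2+Q@(p-h2))
E
```

```text
clock: 19.0
position: [0.5346, -0.0061, 0.2677]
tool_rot: [2.876, 0.0, 1.659]
force: [-0.5, -0.7, -0.4]
grip_width: 0.0232
finger_force: 0.0
clock: 19.3
position: [0.535, -0.0061, 0.2679]
tool_rot: [2.874, 0.0, 1.659]
force: [-0.2, -0.3, 5.7]
grip_width: 0.0123
finger_force: 58.4
[ 0.53498328 -0.00611112  0.26788235] [[-0.088, 0.961, 0.263], [0.996, 0.085, 0.023], [-0.0, 0.264, -0.965]] [ 0.25226891  0.36354976 -0.44026047  2.03017863  0.33202196  0.53402485
 -0.31966115]
[0.77046981 0.01477409 0.13      ] [0.77009746 0.01454292 0.13      ]
per step: shift tool [ 1.000e-02  1.048e+01 -9.740e+00] rotvec [ 0.0524 -0.0001 -0.    ]
end [0.635138   0.00292722 0.3674191 ]
```

```bash
python3 -m jog '[[[0,10.5,-9.7,0.0524,0,0,0.05],[0,0,0,0,0,0,0.05]]]' 100
python3 -m jog '[[[0,10.5,-9.7,0.0524,0,0,0.05],[0,0,0,0,0,0,0.05],[0,10.5,-9.7,0.0524,0,0,0.05],[0,0,0,0,0,0,0.05]]]'
python3 - <<'E'
from h import *
for n in('top','scene','wrist'):
    p=bot.grab_frame(n); r=bot.spot_point('lid_handle',p); print(n,[(np.round(a['xyz'],4).tolist(),round(a['conf'],2)) for a in r[:1]])
p,Rc,s=cur(); print(p,Rc[:,2],s['force'],s['moment'],s['qpos'])
E
```

```text
clock: 19.5
position: [0.5425, -0.0055, 0.2801]
tool_rot: [2.93, 0.0, 1.659]
force: [-0.6, 0.6, -4.4]
grip_width: 0.0109
finger_force: 99.2
clock: 19.9
position: [0.5589, -0.0041, 0.3022]
tool_rot: [3.035, 0.0, 1.659]
force: [-6.6, -1.5, -1.6]
grip_width: 0.0111
finger_force: 103.8
top []
scene [([0.3942, -0.3602, 0.0031], 0.68)]
wrist [([0.5619, -0.0067, 0.2498], 0.72)]
[ 0.55849868 -0.00413633  0.30169102] [ 0.10734007  0.00904291 -0.99418124] [-2.71129447  0.40103759 -2.8656163 ] [-0.07987107  0.66444878 -0.045212  ] [ 0.25877438  0.40887122 -0.47185821  1.83348711  0.25603004  0.84681656
 -0.24243238]
```

```bash
python3 -m jog '[[[0,10.5,-9.7,0.0524,0,0,0.05],[0,10.5,-9.7,0.0524,0,0,0.05],[0,0,0,0,0,0,0.05],[0,10.5,-9.7,0.0524,0,0,0.05],[0,0,0,0,0,0,0.05]]]'
python3 -m jog '[[[0,10.5,-9.7,0.0524,0,0,0.05],[0,0,0,0,0,0,0.05],[0,10.5,-9.7,0.0524,0,0,0.05],[0,0,0,0,0,0,0.05]]]'
python3 -m jog '[[[0,10.5,-9.7,0.0524,0,0,0.05],[0,0,0,0,0,0,0.05],[0,10.5,-9.7,0.0524,0,0,0.05],[0,0,0,0,0,0,0.05],[0,0,0,0,0,0,0.05]]]'
python3 - <<'E'
from h import *
h2=np.array([.548,-.0055,.218])+KX*.223; h2[2]=.13
def ang(x): d=np.array(x)-h2; return np.degrees(np.arctan2(d[2],-(d@KX)))
for n in('top','scene','wrist','top','scene','wrist'):
    p=bot.grab_frame(n); r=bot.spot_point('lid_handle',p); print(n,[(np.round(a['xyz'],4).tolist(),round(a['conf'],2),round(ang(a['xyz'])-20.64,1)) for a in r[:1]])
p,Rc,s=cur(); p0=np.array([.53498,-.00611,.26788]); print(p,'F',s['force'],s['moment'],s['grip_width'],s['finger_force'],s['qpos'])
print('angle from TCP motion',ang(p)-ang(p0),'from orientation',np.degrees(np.arcsin(.263)-np.arcsin(Rc[:,2]@KX)))
for d in(.050,.054): g=p+d*Rc[:,2]; print('handle from grasp',g,ang(g)-20.64)
E
```

```text
clock: 20.7
position: [0.5886, -0.0015, 0.3334]
tool_rot: [-3.089, 0.001, 1.659]
force: [-16.4, -2.6, 8.7]
grip_width: 0.0107
finger_force: 105.5
clock: 21.1
position: [0.6107, 0.0004, 0.3514]
tool_rot: [-2.984, 0.001, 1.659]
force: [-19.7, -3.2, 14.4]
grip_width: 0.011
finger_force: 106.0
clock: 21.6
position: [0.6342, 0.0025, 0.3667]
tool_rot: [-2.881, 0.001, 1.659]
force: [-15.7, -1.8, 13.7]
grip_width: 0.0107
finger_force: 106.0
top [([0.6213, -0.0003, 0.3129], 0.8, np.float64(30.1))]
scene [([0.616, 0.0034, 0.3148], 0.92, np.float64(29.5))]
wrist [([0.6216, -0.0008, 0.3172], 0.84, np.float64(30.8))]
top [([0.6255, 0.0003, 0.3146], 0.7, np.float64(31.2))]
scene [([0.614, 0.0041, 0.3161], 0.64, np.float64(29.3))]
wrist [([0.6192, -0.0012, 0.3122], 0.94, np.float64(29.6))]
[0.63408764 0.00245523 0.36663056] F [-14.5885535   -1.65483438  11.80500645] [-0.5287592   3.22484949  0.05324814] 0.010897523113366786 105.55980920791626 [ 0.15424294  0.6331379  -0.4372727   1.29497324  0.21567979  1.52537418
 -0.19006244]
angle from TCP motion 29.72052241332457 from orientation 30.140283478390966
handle from grasp [0.62129189 0.00127534 0.31831   ] 30.933264815444616
handle from grasp [0.62026823 0.00118095 0.31444435] 30.16099938836382
```

```bash
python3 -m jog '[[[0,0,0,0,0,0,0.05],[0,0,0,0,0,0,0.05],[0,0,0,0,0,0,0.05]]]'
python3 - <<'E'
from h import *
p=bot.grab_frame('top')
for q in('pin','dish','brush','rib','cup'):
    r=bot.spot_point(q,p); print(q,[(np.round(a['xyz'],3).tolist(),round(a['conf'],2)) for a in r[:1]])
print(bot.job_done())
E
```

```text
clock: 22.5
position: [0.6341, 0.0025, 0.3667]
tool_rot: [-2.882, 0.001, 1.659]
force: [-14.8, -2.9, 12.5]
grip_width: 0.0106
finger_force: 105.6
pin [([0.37, 0.309, 0.019], 0.68)]
dish [([0.39, 0.318, 0.002], 0.92)]
brush [([0.408, 0.094, 0.002], 0.67)]
rib []
cup [([0.388, -0.365, -0.005], 0.59)]
the job is handed in; nothing more can be done
None
```

I pulled the pin and put it in the clay dish, then lifted the lid to about 30° (readings 29–31°) and handed the job in at about 22.5 s with the gripper still holding it; no verdict came back. In the last check the brush and cup had not moved; the rib wasn't detected, and I didn't re-check the vase, jar or rolling pin.

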